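# Bring the bag sealer's tripped supply box back on

### The arm

A 6-joint arm with a two-finger parallel gripper is mounted at the origin on a cart in front of the work surface, level with it; the furniture and walls round the work are solid. World frame = base frame: x ahead of the robot, y to its left, z up, the work surface at z = 0. Lengths are in m, angles in rad, forces in N, time in s.
With the tool pointing down it reaches from about 0.4 to 0.825 m from the base axis. Payload 7 kg.
Tool frame: the origin (TCP) lies between the finger pads; the fingertips stand 8 mm ahead of it and the grasp point (between the pads) lies 11 mm behind it (arm.finger_overhang is the distance from the TCP to the fingertips, in m); z points along the fingers, y is the line along which they close (so a half turn about z gives the same grasp; the last joint's range is limited). The gripper opens to 88 mm and grips with 3 to 60 N. Pads are 19 mm wide; open, the fingers measure 130 mm over their backs; the gripper's body (78 mm by 193 mm) begins 47 mm behind the grasp point.
Start: joints at [0.288, 0.359, 0.012, 0, -1.224, -0.288], TCP at [0.675, -0, 0.235] pointing down, gripper open.
Joint ranges: [-3.07, 3.07], [-1.43, 2.12], [-1.02, 1.25], [-3.03, 1.67], [-3.05, -0], [-3.03, 3.03]. Speed limits (rad/s): [2.39, 2.39, 3.01, 3.14, 3.14, 3.14].

### API

Orientations are given as [roll, pitch, yaw] about the fixed x, y, z axes, in that order (R = Rz(yaw) Ry(pitch) Rx(roll)).
In Python, from station import arm gives the robot as it stands.
- The arm moves only by the tool move_arm, never from a script. Its argument "rows" is text: rows parted by semicolons, each of 7 numbers parted by spaces: the turn, a rotation vector about the tool's x, y, z in degrees, then the shift along the tool's x, y, z in m, then the finger opening in m, from 0 to 0.0876. A call has 1 to 8 rows; each row shifts and turns the commanded pose from where the row before left it, along the tool's axes as they then stand; what a row does not reach is not made up. A row lasts 1/8 s, in which the tool goes at most 62.5 mm and 10.7 degrees, less where a joint would pass 70% of its speed; a pose out of reach is approached as far as the arm can. A call is refused whole if a number of a shift passes 0.0625 or a number of a turn 10.7, either way. A call with a gripper value outside its range is refused whole. The fingers move at their own pace and stop on an object; "squeeze" is the grip in N (left out, the last holds). Time passes only in rows, so rows that do not move let the fingers close. It gives the time, the measured TCP pose, the force, the opening and the grip force at its end, in the units of the state.
- arm.get_state(): the state, without advancing time (a new reading comes with each control period).
- arm.grab_frame(name): name is "scene" or "side" or "wrist"; returns (picture, depth): 400x640x3 uint8, blue, green, red; 400x640 float32, m along the optical axis (not along the pixel's ray), 0 where there is no reading.
- arm.camera_model(name): a dict with "mtx" (3x3 intrinsics, pixels), "k1" (the pictures are not rectified: a ray, as slopes to the right and down, at radius r is drawn at 1 + k1 r^2 times it, then the intrinsics apply), "camera_from_world" (4x4, takes a point from world to camera coordinates); the wrist camera has in their place "mount" (4x4, takes a point from camera to tool coordinates, whose origin is the TCP and whose axes are the flange's). Camera axes: x right, y down, z forward; pixel columns grow to the right and rows downward; lengths in m; the calibration is good to about 2 mm. A picture is of the moment at which its call begins: read the wrist's pose just before it. camera_model takes no time and is no camera call.
- arm.job_done(): hands the job in; it is judged then, once.
The state is a dict: "t": time; "q": joint angles; "qd": joint speeds; "joint_efforts": joint torques, N m; "eef_pos": TCP position; "ee_rot": TCP orientation; "force": force on the tool from outside, world axes, zero at the start; "moment": the same for the moment, N m; "width": finger opening in m; "gripper_force": force on a finger pad.
Only numpy, scipy, OpenCV 4.12 (cv2) and the standard library are available. Lean on these libraries where they do the work, as an engineer would, in place of code of your own. Each camera call takes 0.05 s, during which the arm holds its last target. There are 200 camera calls.

### The job

The sealer's grey supply box has tripped: with closed fingers, push the popped-out blue reset button fully in, then press the white-marked end of the black rocker switch fully down, and then press the green start button all the way down, hold it there for about half a second and let it come back up. Keep to that order and do not press the red stop button. Only press with the fingers: lift nothing, and leave the tape, marker, salt jar and plum cup standing round the box where they are.

Things in the scene. Friction and masses are not known exactly. Their poses are not given: they have to be found in the camera images.
- supply_box: Grey steel switch box, 120 (x) x 270 (y) x 45 high, fixed to the table; origin at the centre of its underside, x towards its back (away from the robot), y to its left. Four control modules (aluminium plates 80 x 58, 4 thick) sit on its top in a row along y, 64 apart (y = -96, -32, 32, 96), in an order that changes; all have the box's yaw. Nothing on it comes off.
- reset_button (a joint): Blue round breaker button, 24 across, with a white band below it that shows while it is popped out. m, 0 = out (starts at 0 to 0.002), 0.010 = fully in. No spring: it slides straight down against about 3 N of friction and stays where it is pushed.
- reset_top (a point): Centre of the blue button's top face; moves with it. Popped out it stands 69 above the table, fully in 59; its steel collar (36 across) reaches 55 above the table.
- rocker (a joint): Black rocker switch, 64 long (along the box's x) x 30 wide, V-shaped, pivoted at its middle about the box's y. rad, 0 = off (starts at 0 to 0.05: the near half level, the far half sloping up to 70 above the table at its end), 0.34 = on (the far half level, its top 59 above the table). No spring: held by friction (about 3 N at the mark to move it), it stays where it is left.
- rocker_mark (a point): Centre of the white bar on top of the rocker's far half, 24 from the pivot line; moves with the rocker. Press here, straight down. Starts 67 above the table in the off position, and is 59 above the table when on. The frame round the rocker reaches 54 above the table.
- start_button (a joint): Green round push button, 28 across. m, 0 = up, 0.006 = fully down. A spring brings it back: 1.2 N to start it, 4 N fully down.
- start_top (a point): Centre of the green button's top face; moves with it. 67 above the table when up, 61 when fully down; its black collar (42 across) reaches 57.
- stop_button (a joint): Red mushroom stop button, 38 across, on a yellow collar; sprung like the green one. m, 0 = up, 0.006 = fully down. Not to be pressed.
- stop_top (a point): Centre of the red button's top, 73 above the table.
- tape_roll: Loose beige tape roll, 83 across, 24 high, lying left of the box; origin at the centre of its underside.
- plum_cup7: Loose clear cup with pink and red plums, 113 across, 52 high, right of the box; origin at the centre of its underside.
- black_marker: Loose black and white marker, 130 long, 20 high, lying in front of the box along its y; origin at its underside.
- salt_jar: Loose salt jar with red cap, 45 across, 106 high, standing behind the box, its centre 110 to 120 behind the box's centre; origin at the centre of its underside.
Things that resemble listed ones, but are neither listed nor needed, are in the scene too. What is shaped like the plum_cup7 but purple or yellow is not meant.

How it is judged:
By the outcome, as a careful person would: the job done as asked, in the order asked, and still so for the second after the job is handed in, with the robot touching nothing.
It also fails if it takes over 43 s, if anything falls off the work surface, if the arm or the gripper's body presses on something with over 40 N, if the wrist force passes 120 N, or if a joint passes its speed limit or range.

## Working session

There is one attempt and no reset: what is moved stays moved. The work goes in short steps, Python scripts to look and compute and a tool call to move; the robot and the scene stay as the last step left them, time stands still between calls to the robot, and variables do not carry over. Pictures are saved under pics/ and viewed, at most 10 in all, crops included, and the job is handed in when it is done.

Besides the shell and the picture viewer there is one more tool, called after "Call:" in YAML: its name, and indented under it one key for each argument. move_arm: Moves the arm, as the interface text tells. Its arguments: {"type":"object","properties":{"rows":{"type":"string"},"squeeze":{"type":"number"}},"required":["rows"]}

```bash
mkdir -p pics; ls
cat > h.py <<'E'
import numpy as np, cv2
from station import arm
from scipy.spatial.transform import Rotation as R
def grab(n,save=None):
    s=arm.get_state(); p,d=arm.grab_frame(n); m=arm.camera_model(n)
    if n=="wrist":
        T=np.eye(4);T[:3,:3]=R.from_euler('xyz',s['ee_rot']).as_matrix();T[:3,3]=s['eef_pos']
        W=T@np.array(m['mount'])
    else: W=np.linalg.inv(np.array(m['camera_from_world']))
    if save: cv2.imwrite('pics/'+save+'.png',p); np.savez('pics/'+save,p=p,d=d,W=W,K=m['mtx'],k1=m['k1'])
    return p,d,W,np.array(m['mtx']),m['k1']
def ray(u,v,W,K,k1):
    x=(u-K[0,2])/K[0,0];y=(v-K[1,2])/K[1,1];a,b=x,y
    for _ in range(20):
        f=1+k1*(a*a+b*b);a,b=x/f,y/f
    return np.array([a,b,1.]),W
def onplane(u,v,z,W,K,k1):
    r,_=ray(u,v,W,K,k1); d=W[:3,:3]@r; o=W[:3,3]; return o+d*(z-o[2])/d[2]
def bydepth(u,v,d,W,K,k1):
    r,_=ray(u,v,W,K,k1); return W[:3,:3]@(r*d[int(round(v)),int(round(u))])+W[:3,3]
E
python3 - <<'E'
from h import *
for n in("scene","wrist"): grab(n,n+"0")
print(arm.get_state())
a=np.vstack([cv2.imread('pics/scene0.png')]);cv2.imwrite('pics/a.png',a)
E
```

```text
pics
{'t': 0.1, 'q': array([ 2.88103543e-01,  3.59325929e-01,  1.11758694e-02, -2.61163291e-04,
       -1.22408589e+00, -2.88092337e-01]), 'qd': array([ 0.00024636, -0.00154037,  0.00143748, -0.00029853,  0.00070613,
       -0.00012919]), 'joint_efforts': array([-1.42273191e-03, -5.84165347e+01,  2.93752134e+01,  7.01551259e+00,
        1.01412315e-02, -6.66964229e-05]), 'eef_pos': array([ 6.74598869e-01, -3.37179664e-05,  2.33729049e-01]), 'ee_rot': array([ 3.14014260e+00, -1.73657229e-04, -1.57087392e+00]), 'force': array([ 0.33274981,  0.63133251, -0.06498362]), 'moment': array([-0.00080114,  0.00770037,  0.01593406]), 'gripper_force': 0.0, 'width': 0.0877301626384266}
```

View pics/scene0.png

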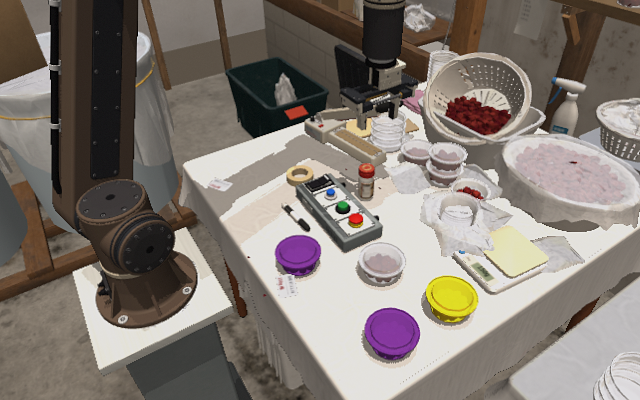

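View pics/wrist0.png

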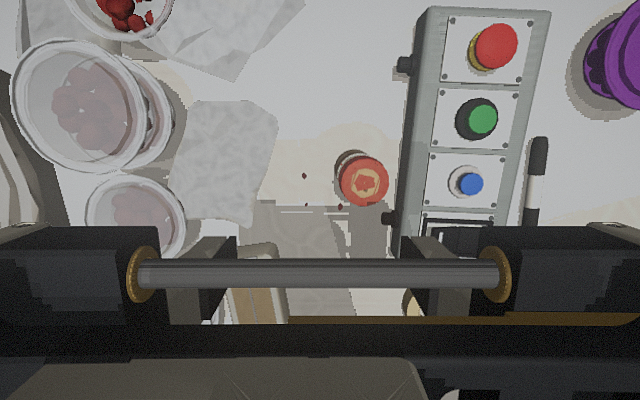

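The wrist view shows red (495,47), green (480,119) and blue (470,183), with the rocker half hidden at about (455,225). The scene view shows the same row, with the rocker at the far-left end (318,184). I'll measure all of these in both views.

```bash
cat > m.py <<'E'
from h import *
def load(n):
    z=np.load('pics/'+n+'.npz'); return z['p'],z['d'],z['W'],z['K'],float(z['k1'])
def blobs(n,roi):
    p,d,W,K,k1=load(n); h=cv2.cvtColor(p,cv2.COLOR_BGR2HSV); out={}
    M=np.zeros(h.shape[:2],np.uint8);M[roi[1]:roi[3],roi[0]:roi[2]]=255
    for c,lo,hi in(("blue",(100,120,60),(125,255,255)),("green",(50,100,40),(85,255,255)),("red",(0,150,120),(8,255,255))):
        m=cv2.inRange(h,lo,hi)&M; k,l,s,ce=cv2.connectedComponentsWithStats(m)
        if k<2: continue
        i=1+np.argmax(s[1:,4]); out[c]=(ce[i],s[i],(l==i))
    return out,(d,W,K,k1)
E
python3 - <<'E'
from m import *
Z=dict(blue=.069,green=.067,red=.073)
A,a=blobs("wrist0",(420,0,560,230));B,b=blobs("scene0",(295,170,385,250))
for c in Z:
    for n,(X,x) in dict(w=(A,a),s=(B,b)).items():
        if c in X:
            u,v=X[c][0]; print(c,n,X[c][1],onplane(u,v,Z[c],*x[1:]).round(4),bydepth(u,v,*x).round(4))
    if c in A and c in B:
        L=[]
        for X,x in((A,a),(B,b)):
            d=x[1][:3,:3]@ray(*X[c][0],*x[1:])[0]; d/=np.linalg.norm(d); P=np.eye(3)-np.outer(d,d); L.append((P,P@x[1][:3,3]))
        print(c,"tri",np.linalg.solve(L[0][0]+L[1][0],L[0][1]+L[1][1]).round(4))
print(a[1].round(3))
p=cv2.imread('pics/scene0.png')[160:255,270:400];cv2.imwrite('pics/c.png',cv2.resize(p,None,fx=6,fy=6,interpolation=2))
E
```

```text
blue w [460 173  23  22 382] [ 0.5188 -0.0081  0.069 ] [ 0.5188 -0.0081  0.0688]
blue s [327 189   8   6  41] [ 0.5162 -0.0102  0.069 ] [ 0.5157 -0.0109  0.0697]
blue tri [ 0.5177 -0.0077  0.0667]
green w [469 105  28  29 617] [ 0.5151 -0.0717  0.067 ] [ 0.5152 -0.0717  0.0671]
green s [338 201  11  10  81] [ 0.5112 -0.0765  0.067 ] [ 0.5108 -0.0771  0.0676]
green tri [ 0.5136 -0.0721  0.0631]
red w [ 476   24   41   44 1336] [ 0.5143 -0.1345  0.073 ] [ 0.5145 -0.1344  0.0735]
red s [348 213  15  11 114] [ 0.5077 -0.1406  0.073 ] [ 0.5092 -0.1385  0.0707]
red tri [ 0.5114 -0.1356  0.0674]
[[-1.     0.001 -0.001  0.674]
 [ 0.     0.968  0.251 -0.067]
 [ 0.002  0.251 -0.968  0.384]
 [ 0.     0.     0.     1.   ]]
```

View pics/c.png

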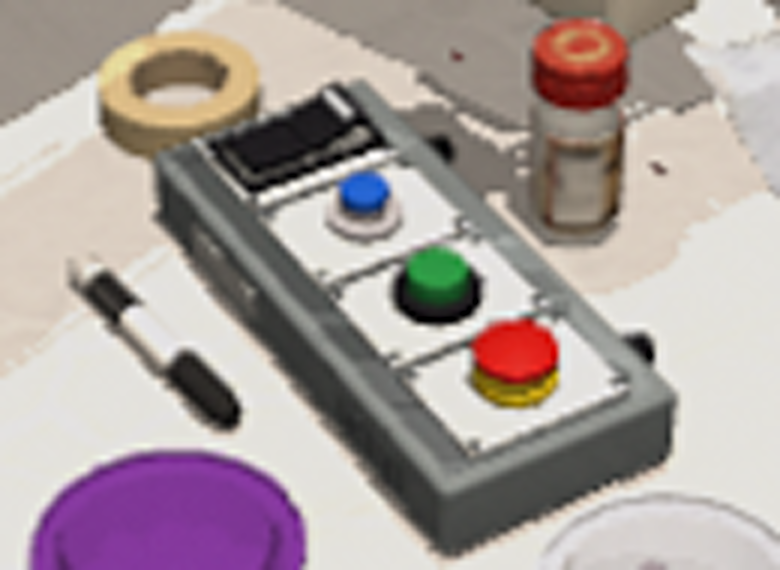

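Scene crop: order from the robot's left is rocker, blue, green, red. Positions agree to within about 5 mm, and heights roughly match the stated ones. I'll close the fingers and move to where the wrist camera sees the rocker and blue button.

Call:
move_arm:
  rows: "0 0 0 -0.023 0.035 0 0; 0 0 0 -0.023 0.035 0 0; 0 0 0 -0.023 0.035 0 0; 0 0 0 -0.023 0.035 0 0; 0 0 0 0 0 0 0; 0 0 0 0 0 0 0"
  squeeze: 5

```text
t: 0.85
eef_pos: [0.5351, 0.0921, 0.2347]
ee_rot: [-3.141, 0.0, -1.57]
force: [-0.7, 0.3, -0.2]
width: 0.0329
gripper_force: 0.0
```

Run:
```python
from h import *
grab("wrist","wrist1"); s=arm.get_state(); print(s['t'],s['eef_pos'],s['ee_rot'],s['force'],s['width'])
from m import *
A,a=blobs("wrist1",(150,0,640,230))
for c,z in dict(blue=.069,green=.067).items():
    if c in A: print(c,A[c][1],A[c][0],onplane(*A[c][0],z,*a[1:]).round(4),bydepth(*A[c][0],*a).round(4))
```

```text
0.9 [0.53537541 0.09190058 0.23449069] [-3.14155635e+00 -8.49450698e-05 -1.57077067e+00] [ 0.35621834 -0.41007541 -0.5851217 ] 0.02921112548264574
blue [325  76  24  26 476] [336.11134454  88.47689076] [ 0.5178 -0.0073  0.069 ] [ 0.5178 -0.0073  0.0693]
green [326   0  30  30 744] [340.6733871   13.44758065] [ 0.5146 -0.0704  0.067 ] [ 0.5146 -0.0705  0.0665]
```

View pics/wrist1.png

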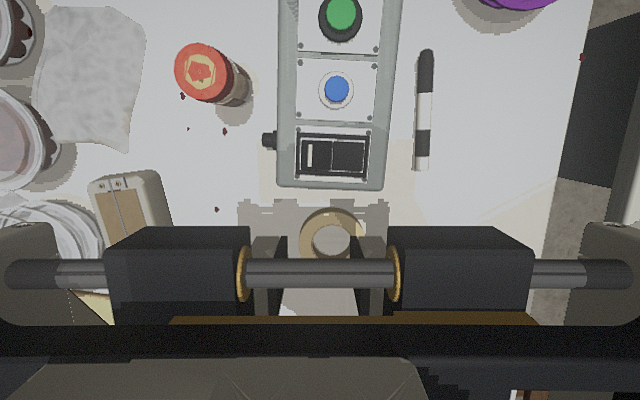

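The white mark shows at about (308,156) with the rocker's length along image x, and blue is at (336,88). Next, the mark and box yaw.

Run:
```python
from m import *
p,d,W,K,k1=load("wrist1")
g=cv2.cvtColor(p,cv2.COLOR_BGR2GRAY)[140:174,302:318]
print(g[::3])
m=(g>140).astype(np.uint8);k,l,s,c=cv2.connectedComponentsWithStats(m);print(s,c)
for i in range(1,k):
    if 30<s[i,4]<150:
        u,v=c[i]+[302,140];print(u,v,onplane(u,v,.067,W,K,k1).round(4),bydepth(u,v,d,W,K,k1).round(4))
q=onplane(336,88,.069,W,K,k1)
for u,v in((345,156),(320,156),(360,156)):print(bydepth(u,v,d,W,K,k1).round(4))
```

```text
[[ 83  58  60  64 100  97  97  98  96  91 109 140 138 138 136 138]
 [ 52  57  64  63  62  58  51  50  44  50  56  60  61  57  61  60]
 [ 50  62  63  60  58  68 137 204 196 196 118  50  62  57  61  60]
 [ 50  62  63  68  56  77 154 201 195 193 113  49  61  57  60  62]
 [ 51  62  59  58  58  80 163 200 199 194  74  47  59  61  59  63]
 [ 60  61  65  58  53  90 179 196 195 195  76  52  64  59  58  58]
 [ 55  63  65  58  55  96 182 198 198 197  37  60  64  54  65  66]
 [ 56  66  58  62  51 115 208 196 200 194  32  51  62  53  68  65]
 [ 53  62  55  59  50 118 208 198 196 158  38  56  54  55  62  62]
 [ 57  57  63  59  60  55  41  47  38  49  55  55  57  52  64  60]
 [ 60  65  62  54  55  55  58  47  58  59  64  68  60  51  51  60]
 [ 52  53  55  56  52  55  57  55  60  59  58  60  61  61  60  62]]
[[  0   0  16  34 457]
 [  6   4   4  23  87]] [[ 7.49015317 16.72647702]
 [ 7.55172414 15.31034483]]
309.55172413793105 155.31034482758622 [0.5434 0.0555 0.067 ] [0.5434 0.0556 0.0658]
[0.5071 0.057  0.0584]
[0.5329 0.0566 0.0621]
[0.492  0.0567 0.0609]
```

Call:
move_arm:
  rows: "0 0 0 0.05 0.008 0.02 0; 0 0 0 0.05 0.009 0.03 0; 0 0 0 0 0 0.04 0; 0 0 0 0 0 0.04 0; 0 0 0 0 0 0.015 0; 0 0 0 0 0 0 0"

```text
t: 1.65
eef_pos: [0.518, -0.0085, 0.0889]
ee_rot: [3.14, -0.001, -1.571]
force: [0.3, -0.1, -0.2]
width: 0.0004
gripper_force: 0.0
```

Call:
move_arm:
  rows: "0 0 0 0 0 0.008 0; 0 0 0 0 0 0.005 0; 0 0 0 0 0 0.005 0; 0 0 0 0 0 0.004 0; 0 0 0 0 0 0.001 0; 0 0 0 0 0 0 0"

```text
t: 2.4
eef_pos: [0.5186, -0.0078, 0.0672]
ee_rot: [-3.14, 0.0, -1.57]
force: [-0.3, 0.0, 5.7]
width: 0.0007
gripper_force: 3.1
```

Call:
move_arm:
  rows: "0 0 0 0 0 0.001 0; 0 0 0 0 0 0.001 0; 0 0 0 0 0 0 0"

```text
t: 2.78
eef_pos: [0.5187, -0.0078, 0.0668]
ee_rot: [-3.14, 0.0, -1.57]
force: [-6.9, 2.9, 23.8]
width: 0.0007
gripper_force: 11.9
```

Force climbed from 6 to 24 N with no travel, so the button has bottomed. Next is the rocker.

Call:
move_arm:
  rows: "0 0 0 0 0 -0.015 0; 0 0 0 0 0 -0.015 0; 0 0 0 -0.032 -0.013 0 0; 0 0 0 -0.032 -0.013 0 0; 0 0 0 0 0 0 0; 0 0 0 0 0 0.01 0; 0 0 0 0 0 0.005 0; 0 0 0 0 0 0 0"

```text
t: 3.78
eef_pos: [0.5433, 0.0552, 0.0789]
ee_rot: [3.14, -0.001, -1.572]
force: [-0.0, 0.3, 0.4]
width: 0.0005
gripper_force: 0.0
```

Run:
```python
from m import *
p,d,W,K,k1=grab("side","side1")
cv2.imwrite('pics/side1b.png',p)
```

```text
(no output)
```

View pics/side1b.png

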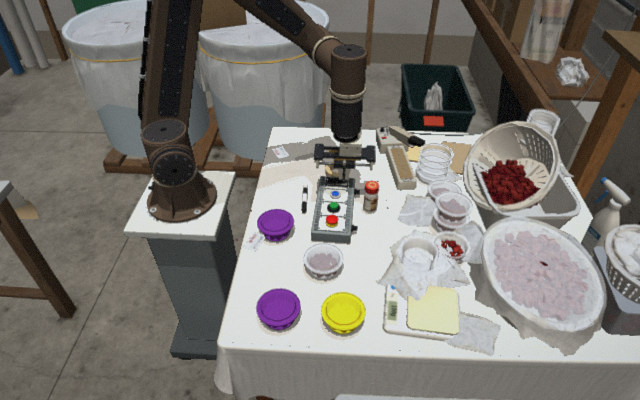

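The side view shows the fingers over the rocker at about (340,178), with the jar beside them untouched. Pressing the mark; it is fully on at TCP z 0.067.

Call:
move_arm:
  rows: "0 0 0 0 0 0.004 0; 0 0 0 0 0 0.004 0; 0 0 0 0 0 0.003 0; 0 0 0 0 0 0.002 0; 0 0 0 0 0 0.001 0; 0 0 0 0 0 0 0"

```text
t: 4.58
eef_pos: [0.5446, 0.0562, 0.0671]
ee_rot: [-3.14, 0.0, -1.57]
force: [-2.5, -0.1, 16.3]
width: 0.0006
gripper_force: 8.3
```

Call:
move_arm:
  rows: "0 0 0 0 0 0.001 0; 0 0 0 0 0 0 0"

```text
t: 4.82
eef_pos: [0.5446, 0.0562, 0.067]
ee_rot: [-3.14, 0.0, -1.57]
force: [-6.1, 0.2, 25.6]
width: 0.0002
gripper_force: 12.7
```

Call:
move_arm:
  rows: "0 0 0 0 0 -0.015 0; 0 0 0 0 0 -0.035 0; 0 0 0 -0.012 0 -0.04 0; 0 0 0 -0.012 0 -0.04 0; 0 0 0 -0.012 0 -0.04 0; 0 0 0 0 0 0 0; 0 0 0 0 0 0 0"

```text
t: 5.7
eef_pos: [0.5432, 0.0919, 0.234]
ee_rot: [3.14, 0.0, -1.571]
force: [0.1, -0.7, -1.1]
width: 0.0005
gripper_force: 0.0
```

Run:
```python
from h import *
p,d,W,K,k1=grab("wrist","wrist2")
from m import *
A,a=blobs("wrist2",(150,0,640,230))
for c,z in dict(blue=.059,green=.067).items():
    if c in A: print(c,A[c][1],A[c][0],onplane(*A[c][0],z,*a[1:]).round(4),bydepth(*A[c][0],*a).round(4))
cv2.imwrite('pics/w2c.png',cv2.resize(p[0:200,230:430],None,fx=3,fy=3,interpolation=2))
# rocker profile along x
r=[bydepth(u,156,d,W,K,k1) for u in range(295,390,8)]
print(np.round(r,4))
```

```text
blue [332  78  24  25 452] [343.52212389  89.61946903] [ 0.5179 -0.0074  0.059 ] [ 0.5179 -0.0073  0.059 ]
green [335   0  30  30 737] [349.29308005  13.32835821] [ 0.5147 -0.0704  0.067 ] [ 0.5148 -0.0702  0.0677]
[[0.5673 0.058  0.0455]
 [0.5585 0.0574 0.052 ]
 [0.5499 0.0566 0.06  ]
 [0.5417 0.0567 0.0583]
 [0.5335 0.0566 0.0596]
 [0.5253 0.0567 0.0587]
 [0.5171 0.0566 0.0599]
 [0.5091 0.0564 0.0619]
 [0.5015 0.056  0.0658]
 [0.4938 0.0558 0.0678]
 [0.4834 0.0572 0.0544]
 [0.4729 0.0582 0.0439]]
```

View pics/w2c.png

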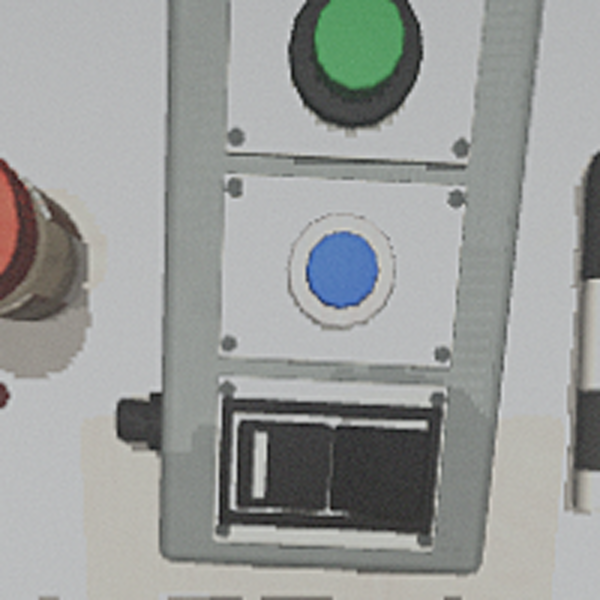

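The picture shows blue flush at 59 mm and the rocker's marked half level at 59 mm, so both are done. On to green at (0.514, -0.072).

Call:
move_arm:
  rows: "0 0 0 0.041 0.01 0.01 0; 0 0 0 0.041 0.01 0.03 0; 0 0 0 0.041 0.01 0.03 0; 0 0 0 0.041 0 0.03 0; 0 0 0 0 0 0.03 0; 0 0 0 0 0 0.015 0; 0 0 0 0 0 0 0; 0 0 0 0 0 0 0"

```text
t: 6.75
eef_pos: [0.5146, -0.0716, 0.0903]
ee_rot: [-3.141, -0.0, -1.57]
force: [-0.1, 0.2, -0.0]
width: 0.0007
gripper_force: 0.0
```

Call:
move_arm:
  rows: "0 0 0 0 0 0.008 0; 0 0 0 0 0 0.007 0; 0 0 0 0 0 0.008 0; 0 0 0 0 0 0 0; 0 0 0 0 0 0 0"

```text
t: 7.38
eef_pos: [0.5144, -0.0718, 0.0688]
ee_rot: [-3.14, -0.0, -1.57]
force: [-8.5, 4.3, 27.1]
width: 0.0007
gripper_force: 14.0
```

Green is bottomed: z matches 61 mm and the force is 27 N. I'll hold briefly, then lift clear.

Call:
move_arm:
  rows: "0 0 0 0 0 0 0; 0 0 0 0 0 0 0; 0 0 0 0 0 -0.02 0; 0 0 0 0 0 -0.03 0; 0 0 0 -0.04 0 -0.04 0; 0 0 0 -0.05 0 -0.04 0; 0 0 0 -0.05 0 -0.03 0; 0 0 0 0 0 0 0"

```text
t: 8.38
eef_pos: [0.5153, 0.07, 0.2279]
ee_rot: [-3.137, 0.002, -1.567]
force: [0.2, -0.5, -0.8]
width: 0.0006
gripper_force: 0.0
```

Run:
```python
from h import *
p,d,W,K,k1=grab("wrist","wrist3")
from m import *
A,a=blobs("wrist3",(150,0,640,230))
for c in("blue","green"):
    if c in A: print(c,A[c][0],bydepth(*A[c][0],*a).round(4))
s=arm.get_state();print(s['t'],s['eef_pos'],s['force'])
cv2.imwrite('pics/w3.png',p)
```

```text
blue [316.50344828 112.50804598] [ 0.5175 -0.0075  0.0589]
green [319.88774194  37.28387097] [ 0.5146 -0.0714  0.0671]
8.425 [0.51420896 0.06835801 0.22611313] [ 0.00289429 -0.60136812  0.08994884]
```

View pics/w3.png

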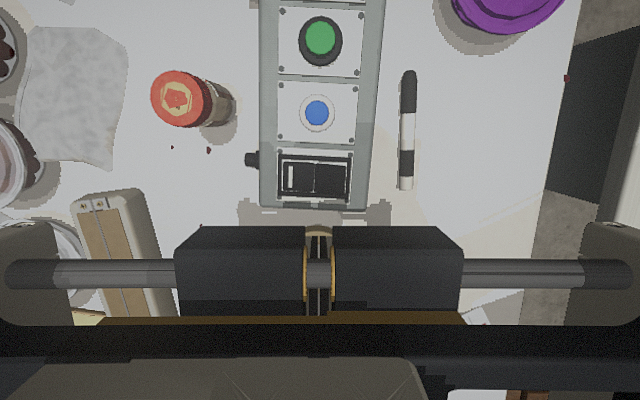

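Green (320,37) is back up at 67 mm, blue (316,112) is in at 59 mm, the rocker is on, and the jar and marker stand where they were.

```bash
python3 -c "
from station import arm
print(arm.job_done())"
```

```text
the job is handed in; nothing more can be done
None
```

I pushed the reset button fully in, set the rocker to on, then pressed green fully down, held it about half a second and released it; I never went near the red button, moved nothing around the box that I could see, and handed the job in at about 8.4 s.

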